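Load an LED board into the test jig and set its clamp nut

TASK

Slide the LED board with the yellow bar up out of the slotted rack, stand it fully home in the slot of the orange test jig and let go of it. Then screw the jig's knurled brass nut down (clockwise from above) until it bottoms out, and back it off a quarter turn so that the board is not pinched. Finish still gripping the nut there, without moving, and leave the other boards and the rest of the bench as they are.

Things in the scene. Friction and masses are not known exactly. Their poses are not given: they have to be found in the camera images.
- board_grip (a point): the LED board to move: an upright brown panel 90 mm long (its x) x 3 mm thick (its y) x 80 mm high, with a YELLOW carrier bar along its top edge, 100 mm long x 8 mm thick x 12 mm high; about 70 g. This point is the centre of the bar: 86 mm above the board's lower edge, 6 mm below its top. Its z is up. Either face may look either way
- rack: black slotted rack fixed to the table, 115 x 180 mm, origin under its centre. Three slots 60 mm apart along its y (at y = -60, 0, +60 mm), each running along its x, 5 mm wide; slot floor 10 mm, slot walls' top 45 mm above the table. A board in it has its bar's centre 96 mm above the table and must rise 35 mm to be clear
- jig: orange test jig fixed to the table: base plate 150 mm (its x) x 190 mm (its y) x 20 mm thick, origin under its centre. Near its +y edge is the slot (point slot); on the -y side, at x = 0, y = -45 mm, is the upright stud with the nut; a dark block under the nut reaches 34 mm above the table
- slot (a point): the board's place in the jig: middle of the slot's floor, 20 mm above the table, at x = 0, y = +54.5 mm in the jig's frame. The slot runs along the jig's x between black end posts 98 mm apart, 36 mm high; two aluminium jaws form its sides, 30 mm high, with flared lips to 40 mm above this point. A board that is home has its bar's centre 86 mm above this point, and may lean up to 10 degrees
- jaw (a joint): opening of the slot's moving jaw in m, driven by the nut: 0 with the nut bottomed, 0.00095 more for each rad of nut_turn. The fixed jaw's face is 3.5 mm to the jig's +y from point slot, the moving jaw's face 1 mm plus this value to its -y (slot 6.6 to 7.9 mm wide at the start)
- knurled_nut: knurled brass nut, a cylinder 36 mm across and 30 mm high, white mark on its top; it turns on the jig's upright stud (the stud's end stands 3 to 10 mm above the nut). Origin at the centre of its underside, 52 mm above the table when bottomed. It is 99.5 mm from the board's place
- nut_grip (a point): point on the nut's axis 18 mm above its underside, where to grip it (from above, at any yaw); 70 mm above the table when bottomed, and rising 6 mm per turn as it is backed off
- nut_turn (a joint): angle of the nut in rad: 0 = bottomed out against a hard stop, growing as it is unscrewed (counter-clockwise from above); starts between 2.2 and 3.6. It stays where it is left; it needs about 0.06 N m to turn. The fingers slip round it if turned on after the stop
- board_b_grip (a point): one of two other LED boards in the rack, same size and origin as the target but with a BLACK carrier bar; leave it
- board_c_grip (a point): the second black-bar board in the rack; leave it
- washer: steel washer 24 mm across, 6 mm high, lying on the jig's base plate; leave it; origin under its centre
- screwdriver: red-handled screwdriver 200 mm long lying to the left of the rack; leave it; origin under its middle
- flux: bottle with a white cap, 44 mm across, 100 mm high, standing at the back; leave it; origin under its centre
- spool: grey reel 52 mm across, 42 mm high, standing at the back; leave it; origin under its centre
- parts_tray: clear divided tray 110 x 160 x 22 mm on the right; leave it; origin under its centre
- board: the same target board as a body, origin at the centre of its lower edge, 86 mm below point board_grip
There are look-alikes about, which are no part of the job. What is shaped like the jig but purple or turquoise is not meant.

How it is judged (in metres and radians):
On the way, in this order (a step that is already met when the one before it is completed fails the run):
1. the yellow-bar board stands fully home in the jig's slot, let go (z of board_grip in the frame of jig between 0.101 and 0.111 m and x of board_grip in the frame of jig between -0.012 and 0.012 m and y of board_grip in the frame of jig between 0.034 and 0.073 m and angle between board_grip's own z axis and vertical below 0.22 rad and angle between the y axis of board_grip and the y axis of jig, either way round below 0.1 rad and contact force between board and the fingers below 0.1 N), for 0.2 s.
2. the nut is screwed down until it bottoms out, with the board in place (value of joint nut_turn below 0.08 rad and z of board_grip in the frame of jig between 0.101 and 0.111 m and x of board_grip in the frame of jig between -0.012 and 0.012 m and y of board_grip in the frame of jig between 0.034 and 0.073 m and angle between board_grip's own z axis and vertical below 0.22 rad and angle between the y axis of board_grip and the y axis of jig, either way round below 0.1 rad), for 0.1 s.
At the end, for the whole second after the job is handed in: the board stands in the jig's slot, home within 5 mm in height, within 12 mm along the slot and 12 degrees of upright, untouched by the robot; the nut is a quarter turn (1.25 to 1.89 rad) up from its stop, still, and gripped by the fingers with more than 2 N (all of step 1 and value of joint nut_turn between 1.25 and 1.89 rad and velocity of joint nut_turn between -0.1 and 0.1 rad/s and contact force between knurled_nut and the fingers above 2 N and contact force between board and the arm below 0.1 N); the arm keeps its last pose, push and grip.
It fails at once if another board or a bench item is moved more than 25 mm (distance of any of board_b_grip, board_c_grip, washer, screwdriver, flux, spool, parts_tray from where it was at the start of the episode above 0.025 m).
It fails at once if the board is tipped over (more than 45 degrees) (angle between board_grip's own z axis and vertical above 0.8 rad).
It also fails if it takes over 72 s, if anything falls off the work surface, if the arm or the gripper's body presses on something with over 40 N, if the wrist force passes 120 N, or if a joint passes its speed limit or range.

ROBOT

A 6-joint arm with a two-finger parallel gripper is mounted at the origin on the work surface. World frame = base frame: x ahead of the robot, y to its left, z up, the work surface at z = 0. Lengths are in mm, angles in degrees, forces in N, time in s.
With the tool pointing down it reaches from about 350 to 850 mm from the base axis. Payload 8.1 kg.
Tool frame: the origin (TCP) lies at the centre of the arm's flange, where the gripper is bolted on; the fingertips stand 173 mm ahead of it and the grasp point (between the pads) lies 155 mm ahead of it; z points along the fingers, y is the line along which they close (so a half turn about z gives the same grasp; the last joint's range is limited). The gripper opens to 85 mm and grips with 20 to 120 N. Pads are 22 mm wide; open, the fingers measure 114 mm over their backs; the gripper's body (76 mm by 85 mm) begins 54 mm behind the grasp point. The pads swing forward as they close: fully open they stand 13 mm farther back than shut.
Start: joints at [-68.549, 7.471, 85.268, -0, 87.261, -4.893], TCP at [266.281, -537.681, 404.692] pointing down, gripper open.
Joint ranges: [-169.43, 169.43], [-51.17, 129.36], [1.28, 143.12], [-76.62, 256.62], [0, 156.53], [-152.29, 152.29]. Speed limits (degrees/s): [136.94, 136.94, 159.86, 180, 180, 180].

INTERFACE

Orientations are given as [roll, pitch, yaw] about the fixed x, y, z axes, in that order (R = Rz(yaw) Ry(pitch) Rx(roll)).
In Python, from bench import * gives the robot as it stands.
- The arm moves only by the shell command python3 -m jog 'ROWS' [FORCE]. ROWS is text: rows parted by semicolons, each of 7 numbers parted by spaces: the shift along the tool's x, y, z scaled (see below), then the turn, a rotation vector about the tool's x, y, z scaled (see below), then the closure, from -1 (fully open) to 1 (shut). In form: tx ty tz wx wy wz hand; .... A call has 1 to 5 rows; each row shifts and turns the commanded pose from where the row before left it, along the tool's axes as they then stand; what a row does not reach is not made up. The controller multiplies each number of a shift by 0.1 m and each number of a turn by 60 degrees. A row lasts 1/8 s, in which the tool goes at most 62.5 mm and 10.7 degrees, less where a joint would pass 70% of its speed; a pose out of reach is approached as far as the arm can. A call with a number of a shift or a turn outside -1 to 1 is refused whole. A call with a gripper value outside its range is refused whole. The fingers move at their own pace and stop on an object; FORCE is the grip in N (left out, the last holds). Time passes only in rows, so rows that do not move let the fingers close. It gives the time, the measured TCP pose, the force, the opening and the grip force at its end, in the units of the state.
- sense(): the state, without advancing time (a new reading comes with each control period).
- snapshot(name): name is "side" or "top"; returns a dict with "img" (384x512x3 uint8, red, green, blue), "fx", "fy", "cx", "cy" (pixels), "extrinsics" (4x4, takes a point from camera to world coordinates). Camera axes: x right, y down, z forward; pixel columns grow to the right and rows downward; lengths in mm; the calibration is good to about 2 mm. A picture is of the moment at which its call begins. There is no depth.
- hand_in(): hands the job in; it is judged then, once.
The state is a dict: "time": time; "joint_pos": joint angles; "qd": joint speeds; "joint_efforts": joint torques, N m; "tool_pos": TCP position; "tcp_rot": TCP orientation; "ft_force": force on the tool from outside, world axes, zero at the start; "wrist_torque": the same for the moment, N m; "finger_gap": finger opening in mm; "grip_force": force on a finger pad.
Only numpy, scipy, OpenCV 4.12 (cv2) and the standard library are available. Lean on these libraries where they do the work, as an engineer would, in place of code of your own. Each camera call takes 0.05 s, during which the arm holds its last target. There are 200 camera calls.

## Working session

There is one attempt and no reset: what is moved stays moved. The work goes in short steps, Python scripts to look and compute and a shell command to move; the robot and the scene stay as the last step left them, time stands still between calls to the robot, and variables do not carry over. Pictures are saved under pics/ and viewed, at most 10 in all, crops included, and the job is handed in when it is done.

```bash
mkdir -p pics; ls; python3 - <<'E'
from bench import *
import cv2,numpy as np
for n in("top","side"):
    s=snapshot(n); cv2.imwrite(f"pics/{n}0.png",cv2.resize(s["img"][:,:,::-1],(800,600),interpolation=cv2.INTER_CUBIC)); print(n,s["fx"],s["fy"],s["cx"],s["cy"]);print(np.round(s["extrinsics"],3))
print(sense())
E
```

```text
pics
top 346.43038946110886 346.43038946110886 256.37509235893805 190.37127924735026
[[-2.000000e-03 -9.910000e-01  1.360000e-01  3.891740e+02]
 [-9.990000e-01 -2.000000e-03 -3.200000e-02 -4.773100e+01]
 [ 3.200000e-02 -1.360000e-01 -9.900000e-01  1.028587e+03]
 [ 0.000000e+00  0.000000e+00  0.000000e+00  1.000000e+00]]
side 451.5529397813318 451.5529397813318 264.213703534321 192.7349069033842
[[ 7.950000e-01 -4.760000e-01  3.760000e-01 -8.630200e+01]
 [-6.060000e-01 -6.060000e-01  5.150000e-01 -8.697410e+02]
 [-1.700000e-02 -6.370000e-01 -7.700000e-01  1.321592e+03]
 [ 0.000000e+00  0.000000e+00  0.000000e+00  1.000000e+00]]
{'time': 0.1, 'joint_pos': array([-6.85490119e+01,  7.51051285e+00,  8.53236314e+01, -1.76345588e-04,
        8.72612142e+01, -4.89350548e+00]), 'qd': array([-0.00544502, -0.01626892, -0.11513484,  0.01606032, -0.09285887,
        0.01293151]), 'joint_efforts': array([ 2.98145780e-03, -5.70949388e+01, -5.01942337e+01, -4.91044739e-05,
        8.21196969e-03,  1.01693178e-05]), 'tool_pos': array([ 266.19942748, -537.48369232,  403.74621212]), 'tcp_rot': array([-1.79904974e+02, -7.95896530e-03,  2.63444955e+01]), 'ft_force': array([-0.20283493,  0.21523233, -1.75184759]), 'wrist_torque': array([ 0.0107173 , -0.02822988,  0.01168684]), 'grip_force': 0.0, 'finger_gap': 84.99497972998395}
```

View pics/top0.png

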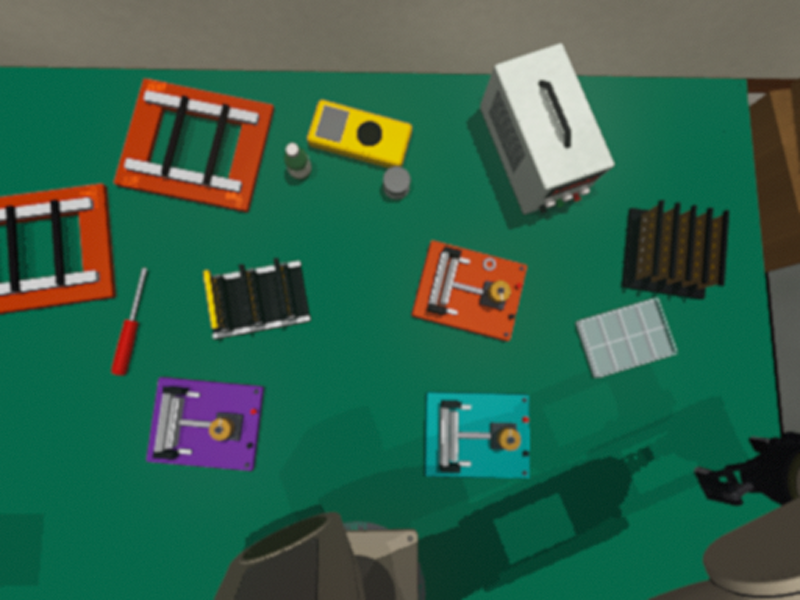

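View pics/side0.png

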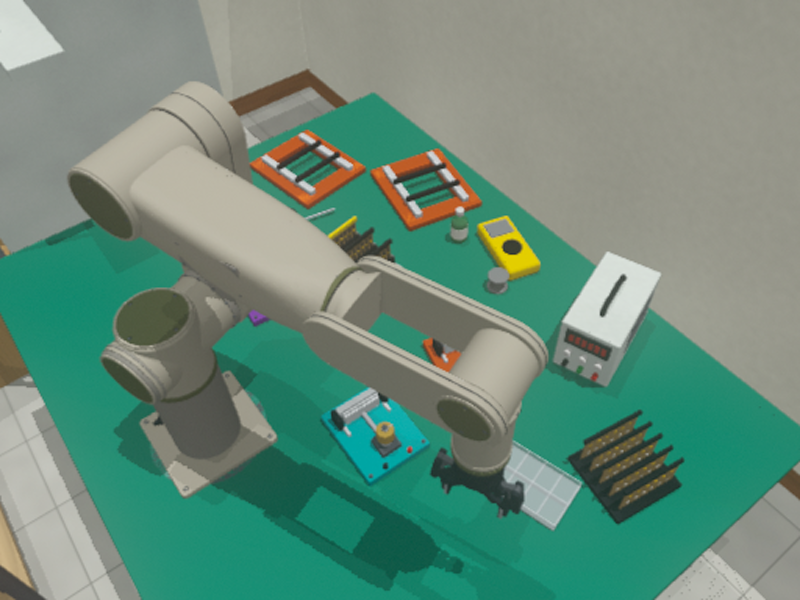

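The top view (800x600 scale) shows the yellow bar at about (211,300) on the rack's left side, the orange jig at (470,290) with its slot on the left and nut at (500,291), and the washer at (490,264). In the side view the arm hides most of the jig.

```bash
cat > h.py <<'E'
from bench import *
import cv2,numpy as np
def ray(s,uv,z):
    uv=np.atleast_2d(uv).astype(float);E=np.array(s["extrinsics"])
    d=np.c_[(uv[:,0]-s["cx"])/s["fx"],(uv[:,1]-s["cy"])/s["fy"],np.ones(len(uv))]@E[:3,:3].T
    o=E[:3,3];return o+d*((z-o[2])/d[:,2])[:,None]
def proj(s,P):
    E=np.array(s["extrinsics"]);c=(np.atleast_2d(P)-E[:3,3])@E[:3,:3]
    return np.c_[c[:,0]/c[:,2]*s["fx"]+s["cx"],c[:,1]/c[:,2]*s["fy"]+s["cy"]]
def mask(s,lo,hi,box=None):
    m=cv2.inRange(cv2.cvtColor(s["img"],cv2.COLOR_RGB2HSV),lo,hi)
    if box:
        k=np.zeros_like(m);x0,y0,x1,y1=box;k[y0:y1,x0:x1]=1;m=m*k
    return m
def big(m):
    return max(cv2.findContours(m,cv2.RETR_EXTERNAL,cv2.CHAIN_APPROX_NONE)[0],key=cv2.contourArea)
def rect(s,c,z):
    P=ray(s,c[:,0,:],z)[:,:2].astype(np.float32)
    return cv2.minAreaRect(P)
E
python3 - <<'E'
from h import *
s=snapshot("top")
cv2.imwrite("pics/jig.png",cv2.resize(s["img"][145:225,120:345,::-1],None,fx=3.5,fy=3.5,interpolation=cv2.INTER_CUBIC))
m=mask(s,(20,120,100),(35,255,255),(120,160,150,225));c=big(m);print("bar",rect(s,c,102),cv2.boundingRect(c))
m=mask(s,(2,150,100),(14,255,255),(255,145,345,225));c=big(m);print("jig",rect(s,c,20),cv2.boundingRect(c))
r=cv2.minAreaRect(c)
m=mask(s,(15,90,90),(28,255,255),(290,165,345,210));c=big(m);print("nut",rect(s,c,84),cv2.boundingRect(c))
m=mask(s,(0,0,150),(180,70,255),(120,160,210,225))
for c in cv2.findContours(m,0,2)[0]:
    if cv2.contourArea(c)>8: print("white",cv2.boundingRect(c),rect(s,c,45))
m=mask(s,(0,0,120),(180,60,255),(255,145,345,225))
for c in cv2.findContours(m,0,2)[0]:
    if cv2.contourArea(c)>8: print("jigwhite",cv2.boundingRect(c),rect(s,c,50))
E
```

```text
bar ((513.6524658203125, 247.8987579345703), (101.66970825195312, 12.079870223999023), 10.943365097045898) (130, 173, 10, 38)
jig ((543.576171875, -210.71762084960938), (190.0955352783203, 150.32577514648438), 75.2912368774414) (264, 154, 73, 64)
nut ((532.0770874023438, -254.018798828125), (33.685184478759766, 36.48004913330078), 0.1204703226685524) (313, 180, 14, 13)
white (149, 210, 12, 4) ((464.7353820800781, 207.3722381591797), (6.529701232910156, 31.37675666809082), 9.621784210205078)
white (170, 206, 11, 4) ((476.0702819824219, 150.374267578125), (7.0214385986328125, 28.846811294555664), 9.626218795776367)
white (190, 202, 8, 4) ((485.69549560546875, 98.56236267089844), (6.936650276184082, 20.416566848754883), 14.306857109069824)
white (144, 174, 9, 4) ((566.9310913085938, 229.4752960205078), (8.698710441589355, 22.61612892150879), 0.2199123054742813)
white (164, 170, 12, 4) ((578.79345703125, 168.93785095214844), (8.744604110717773, 31.27284812927246), 0.24199478328227997)
white (185, 167, 7, 4) ((587.7769775390625, 116.50357055664062), (8.779764175415039, 17.200244903564453), 0.2583819329738617)
jigwhite (282, 165, 27, 29) ((559.9180908203125, -182.72055053710938), (72.89083099365234, 77.9028091430664), 14.750630378723145)
jigwhite (275, 162, 12, 32) ((561.438720703125, -149.62747192382812), (14.012702941894531, 95.10053253173828), 75.55392456054688)
```

View pics/jig.png

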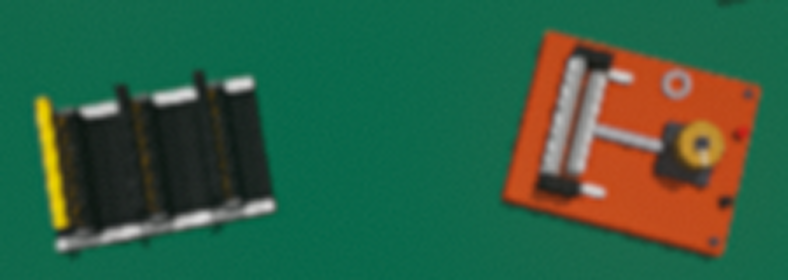

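The crop shows the bar on the rack's +y slot. The jig's fitted rectangle is 190 x 150 mm as specified, and the nut lies within 0.3 mm of its expected place. With the side-face correction, the bar centre is about (514,250) at 10.9°, and the slot is at (557.4,-158.0) with jig yaw -14.7°. I'll move above the board with the fingers half open, because full opening would hit the neighbouring board.

```bash
cat >> h.py <<'E'
def left(p,yaw):
    t=sense();R=__import__("scipy.spatial.transform",fromlist=["x"]).Rotation
    T=R.from_euler("xyz",t["tcp_rot"],degrees=True);G=R.from_euler("xyz",[180,0,yaw],degrees=True)
    w=(T.inv()*G).as_rotvec(degrees=True)
    print("t",round(t["time"],2),"pos",np.round(t["tool_pos"],1),"rpy",np.round(t["tcp_rot"],2),"j1,j6",np.round(t["joint_pos"][[0,5]],1),"F",np.round(t["ft_force"],1),"Tq",np.round(t["wrist_torque"],2),"gap",round(t["finger_gap"],1),"grip",round(t["grip_force"],1))
    print("to go: shift",np.round(G.inv().apply(np.array(p)-t["tool_pos"])/100,3),"turn",np.round(w/60,3))
E
python3 -m jog '0 0 0 0 0 0.128 0;0 0 0 0 0 0.128 0;0.262 -0.484 0 0 0 0 0;0.262 -0.484 0 0 0 0 0;0.262 -0.484 0 0 0 0 0' 40
python3 -m jog '0.262 -0.484 0 0 0 0 0;0.262 -0.484 0 0 0 0 0;0.262 -0.484 0 0 0 0 0;0.262 -0.484 0 0 0 0 0;0.262 -0.484 0 0 0 0 0'
python3 -m jog '0.262 -0.484 0 0 0 0 0;0.262 -0.484 0 0 0 0 0;0.262 -0.484 0 0 0 0 0;0.262 -0.484 0 0 0 0 0;0.262 -0.484 0 0 0 0 0'
python3 -m jog '0.262 -0.484 0 0 0 0 0;0.262 -0.484 0 0 0 0 0;0 0 0 0 0 0 0;0 0 0 0 0 0 0'
python3 -c "
from h import *
left([514.1,250,251],10.94)
s=snapshot('side');cv2.imwrite('pics/side1.png',cv2.resize(s['img'][:,:,::-1],(800,600)))
E=np.array(s['extrinsics'])
m=mask(s,(20,120,100),(35,255,255),(180,110,300,200));c=big(m);print(cv2.boundingRect(c),rect(s,c,99))"
```

```text
time: 0.78
tool_pos: [315.9, -378.6, 404.2]
tcp_rot: [-180.0, 0.0, 11.0]
ft_force: [0.7, 0.4, 1.2]
finger_gap: 42.7
grip_force: 0.0
time: 1.4
tool_pos: [398.3, -115.9, 404.6]
tcp_rot: [180.0, -0.0, 11.0]
ft_force: [1.1, -0.0, 0.8]
finger_gap: 42.9
grip_force: 0.0
time: 2.02
tool_pos: [480.9, 146.8, 404.6]
tcp_rot: [180.0, -0.0, 11.0]
ft_force: [0.2, -0.1, 0.2]
finger_gap: 43.0
grip_force: 0.0
time: 2.52
tool_pos: [513.6, 249.8, 404.1]
tcp_rot: [180.0, 0.1, 11.0]
ft_force: [-0.3, 0.3, -0.6]
finger_gap: 42.9
grip_force: 0.0
t 2.52 pos [513.6 249.8 404.1] rpy [1.7996e+02 7.0000e-02 1.1020e+01] j1,j6 [20.8 99.8] F [-0.3  0.3 -0.6] Tq [-0.01 -0.01  0.05] gap 42.9 grip 0.0
to go: shift [ 6.000e-03 -1.000e-03  1.531e+00] turn [0.001 0.001 0.001]
(209, 138, 19, 17) ((513.8877563476562, 243.20034790039062), (104.55052185058594, 19.50483512878418), 11.163407325744629)
```

View pics/side1.png

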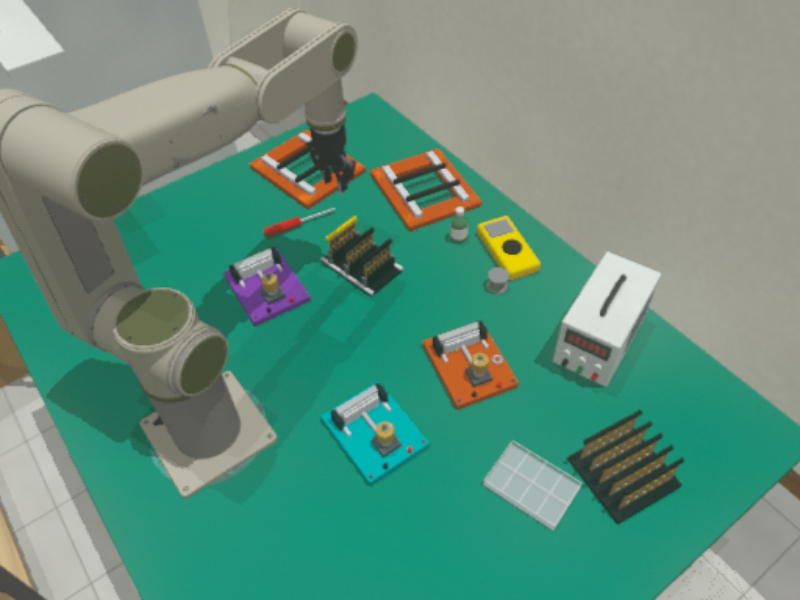

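The side view shows the yellow bar clear at (343,229), with the gripper hanging above and behind it. The jig is now unobstructed at (470,365). The side-view bar position agrees with (514,250), so I'll descend and grip.

```bash
python3 -m jog '0 0 0.45 0 0 0 0;0 0 0.45 0 0 0 0;0 0 0.35 0 0 0 0;0 0 0.28 0 0 0 0;0 0 0 0 0 0 0'
python3 -m jog '0 0 0 0 0 0 1;0 0 0 0 0 0 1;0 0 0 0 0 0 1;0 0 0 0 0 0 1;0 0 0 0 0 0 1' 40
python3 -c "
from h import *
left([514.1,250,251],10.94)"
```

```text
time: 3.2
tool_pos: [512.5, 248.1, 249.5]
tcp_rot: [179.9, 0.3, 10.9]
ft_force: [-0.1, 1.1, -0.4]
finger_gap: 42.5
grip_force: 0.0
time: 3.82
tool_pos: [514.7, 250.2, 254.0]
tcp_rot: [-180.0, -0.2, 11.0]
ft_force: [-0.2, -1.4, 7.4]
finger_gap: 7.3
grip_force: 40.2
t 3.83 pos [514.7 250.2 254. ] rpy [-179.98   -0.21   10.99] j1,j6 [20.8 99.8] F [-0.2 -1.4  7.4] Tq [-0.31  0.13 -0.06] gap 7.3 grip 40.2
to go: shift [-0.006  0.001  0.03 ] turn [-0.    -0.003  0.001]
```

```bash
python3 -m jog '0 0 -0.1 0 0 0 1;0 0 -0.2 0 0 0 1;0 0 -0.3 0 0 0 1;0 0 -0.4 0 0 0 1;0 0 -0.4 0 0 0 1'
python3 -m jog '0 0 0 0 0 0.143 1;0 0 0 0 0 0.143 1;0 0 0 0 0 0.143 1;0 0 0 0 0 0 1'
python3 -c "
from h import *
left([557.4,-158,391],-14.71)"
```

```text
time: 4.45
tool_pos: [513.5, 249.9, 394.5]
tcp_rot: [-180.0, -0.1, 11.0]
ft_force: [0.5, 0.4, -0.2]
finger_gap: 7.2
grip_force: 39.2
time: 4.95
tool_pos: [513.7, 250.0, 393.1]
tcp_rot: [-180.0, -0.1, -14.7]
ft_force: [-0.1, 0.6, -1.1]
finger_gap: 7.0
grip_force: 39.2
t 4.95 pos [513.7 250.  393.1] rpy [-1.7995e+02 -6.0000e-02 -1.4700e+01] j1,j6 [ 20.8 125.5] F [-0.1  0.6 -1.1] Tq [-0.01 -0.04  0.01] gap 7.0 grip 39.2
to go: shift [1.458 3.835 0.021] turn [-0.001 -0.001  0.   ]
```

```bash
python3 -m jog '0.1 0.26 0 0 0 0 1;0.15 0.4 0 0 0 0 1;0.15 0.4 0 0 0 0 1;0.15 0.4 0 0 0 0 1;0.15 0.4 0 0 0 0 1'
python3 -m jog '0.15 0.4 0 0 0 0 1;0.15 0.4 0 0 0 0 1;0.15 0.4 0 0 0 0 1;0.15 0.4 0 0 0 0 1;0.15 0.375 0 0 0 0 1'
python3 -m jog '0 0 0.5 0 0 0 1;0 0 0 0 0 0 1;0 0 0 0 0 0 1'
python3 - <<'E'
from h import *
left([557.4,-158,341],-14.71)
s=snapshot("top");k=snapshot("side")
im=np.hstack([cv2.resize(a["img"][y:y+130,x:x+110,::-1],None,fx=3.6,fy=3.6,interpolation=cv2.INTER_CUBIC) for a,x,y in((s,250,110),(k,250,130))])
cv2.imwrite("pics/carry.png",im)
m=mask(k,(20,120,100),(35,255,255),(250,110,360,260))
for c in cv2.findContours(m,0,2)[0]:
    if cv2.contourArea(c)>8: print(cv2.boundingRect(c),rect(k,c,341-155))
t=sense()["tool_pos"]
y=np.radians(-14.7);u=np.array([np.cos(y),np.sin(y),0])
print(proj(k,[t+[0,0,-155]+u*50,t+[0,0,-155]-u*50]))
E
```

```text
time: 5.58
tool_pos: [534.0, 50.9, 392.6]
tcp_rot: [-180.0, -0.1, -14.5]
ft_force: [-0.2, 0.3, -1.1]
finger_gap: 6.9
grip_force: 39.2
time: 6.2
tool_pos: [556.2, -159.4, 392.7]
tcp_rot: [180.0, -0.1, -14.5]
ft_force: [1.6, -0.9, -1.0]
finger_gap: 7.4
grip_force: 39.2
time: 6.58
tool_pos: [556.5, -157.5, 343.2]
tcp_rot: [-180.0, -0.0, -14.6]
ft_force: [0.6, 0.5, -0.5]
finger_gap: 7.0
grip_force: 39.2
t 6.58 pos [ 556.5 -157.5  343.2] rpy [-1.800e+02 -4.000e-02 -1.463e+01] j1,j6 [-20.9  83.7] F [ 0.6  0.5 -0.5] Tq [-0.01 -0.02 -0.01] gap 7.0 grip 39.2
to go: shift [0.01  0.002 0.022] turn [-0.    -0.001  0.001]
(302, 226, 11, 13) ((476.3563537597656, -313.73291015625), (44.46752166748047, 30.419889450073242), 49.64630889892578)
(281, 189, 12, 7) ((528.2380981445312, -153.88966369628906), (16.958181381225586, 39.92396545410156), 72.47638702392578)
(310, 138, 36, 41) ((729.5957641601562, -113.53688049316406), (183.4822540283203, 87.79381561279297), 74.19078826904297)
[[308.30127087 183.25981429]
 [280.63024137 192.52154537]]
```

View pics/carry.png

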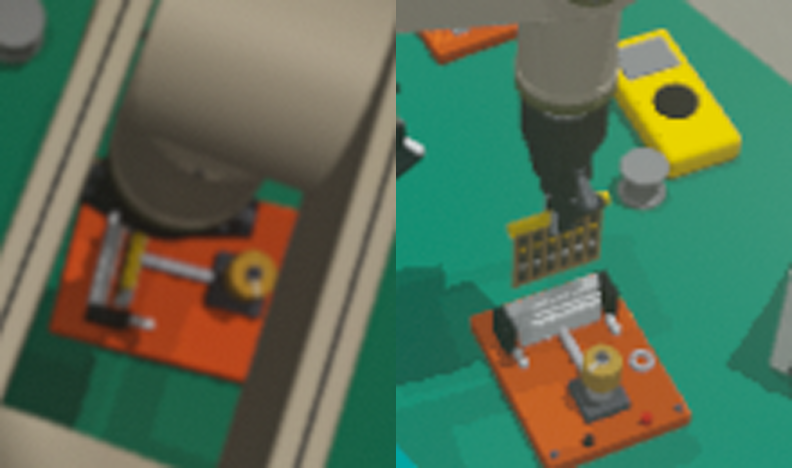

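The board hangs upright in the gripper. In the side crop the bar runs from (512,232) to (608,197), within about 1 px of the predicted grasp line, and it sits about 2-3 mm below the grasp point. It is over the slot, so I'll lower it gently.

```bash
python3 -m jog '0.01 0 0.2 0 0 0 1;0 0 0.15 0 0 0 1;0 0 0 0 0 0 1'
python3 -m jog '0 0 0.08 0 0 0 1;0 0 0.08 0 0 0 1;0 0 0.08 0 0 0 1;0 0 0 0 0 0 1'
python3 -m jog '0 0 0.08 0 0 0 1;0 0 0.06 0 0 0 1;0 0 0 0 0 0 1'
python3 -c "
from h import *
left([557.4,-158,263],-14.71)"
```

```text
time: 7.05
tool_pos: [556.3, -157.7, 304.0]
tcp_rot: [-180.0, 0.3, -14.7]
ft_force: [0.0, 0.8, -0.4]
finger_gap: 7.0
grip_force: 39.2
time: 7.55
tool_pos: [556.9, -158.0, 281.6]
tcp_rot: [-180.0, 0.1, -14.8]
ft_force: [0.2, 0.1, -0.8]
finger_gap: 7.0
grip_force: 39.2
time: 7.92
tool_pos: [557.0, -158.0, 267.8]
tcp_rot: [-180.0, 0.1, -14.8]
ft_force: [0.1, -0.7, -0.6]
finger_gap: 6.9
grip_force: 39.2
t 7.92 pos [ 557.  -158.   267.8] rpy [-1.7999e+02  8.0000e-02 -1.4760e+01] j1,j6 [-20.9  83.8] F [ 0.1 -0.7 -0.6] Tq [-0.    0.01  0.03] gap 6.9 grip 39.2
to go: shift [ 0.004 -0.001  0.048] turn [-0.     0.001 -0.001]
```

```bash
python3 -m jog '0 0 0.03 0 0 0 1;0 0 0 0 0 0 1'
python3 -m jog '0 0 0.02 0 0 0 1;0 0 0 0 0 0 1'
python3 -m jog '0 0 0.02 0 0 0 1;0 0 0 0 0 0 1'
```

```text
time: 8.18
tool_pos: [557.2, -158.1, 265.6]
tcp_rot: [-180.0, 0.0, -14.8]
ft_force: [0.3, 0.1, -0.5]
finger_gap: 7.3
grip_force: 39.2
time: 8.43
tool_pos: [557.4, -158.2, 264.1]
tcp_rot: [180.0, -0.0, -14.8]
ft_force: [-0.8, -0.2, 2.4]
finger_gap: 7.1
grip_force: 39.6
time: 8.68
tool_pos: [557.7, -158.3, 264.1]
tcp_rot: [180.0, -0.1, -14.8]
ft_force: [-7.0, 2.7, 15.6]
finger_gap: 6.8
grip_force: 41.5
```

Contact came at TCP z 264, the expected height for a board that is home. I'll release, rise, and look.

```bash
python3 -m jog '0 0 0 0 0 0 0;0 0 0 0 0 0 0;0 0 0 0 0 0 0'
python3 -m jog '0 0 -0.2 0 0 0 0;0 0 -0.4 0 0 0 0;0 0 -0.4 0 0 0 0;0 0 0 0 0 0 0'
python3 - <<'E'
from h import *
left([532.1,-254.1,360],-14.71)
s=snapshot("top");k=snapshot("side")
im=np.hstack([cv2.resize(a["img"][y:y+130,x:x+110,::-1],None,fx=3.6,fy=3.6,interpolation=cv2.INTER_CUBIC) for a,x,y in((s,250,110),(k,250,150))])
cv2.imwrite("pics/placed.png",im)
y=np.radians(-14.7);u=np.array([np.cos(y),np.sin(y),0])
c=np.array([557.4,-158,112]);print(proj(k,[c+u*50,c-u*50]))
E
```

```text
time: 9.05
tool_pos: [557.1, -158.1, 261.3]
tcp_rot: [-180.0, 0.0, -14.8]
ft_force: [-0.7, 0.6, 0.3]
finger_gap: 42.3
grip_force: 0.0
time: 9.55
tool_pos: [558.6, -158.6, 368.1]
tcp_rot: [179.9, -0.5, -14.8]
ft_force: [0.3, -0.8, 0.6]
finger_gap: 42.6
grip_force: 0.0
t 9.55 pos [ 558.6 -158.6  368.1] rpy [179.94  -0.53 -14.75] j1,j6 [-20.9  83.8] F [ 0.3 -0.8  0.6] Tq [-0.04  0.05  0.03] gap 42.6 grip 0.0
to go: shift [-0.014  0.991  0.081] turn [ 0.001 -0.009 -0.001]
[[307.16626724 197.99519936]
 [280.55475355 207.12091199]]
```

View pics/placed.png

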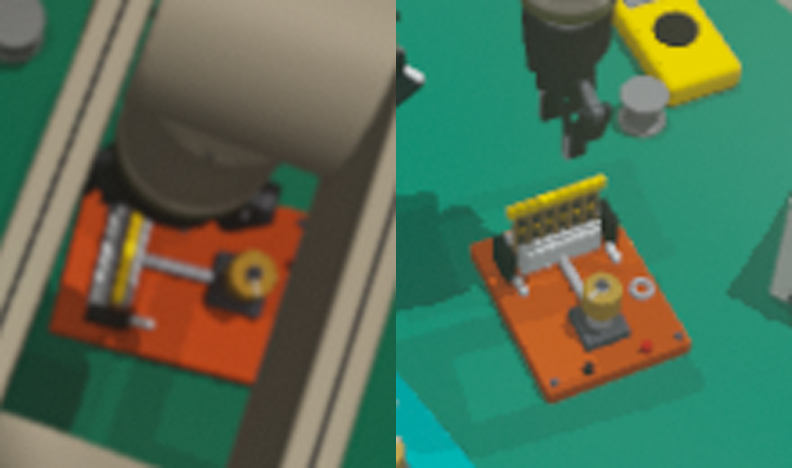

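The board is home: the bar ends at side-view pixels (281,208) and (308,199) match the prediction within 1 px. It is free of the fingers and the nut is clear. I'll move over the nut and wind the wrist counter-clockwise to get clockwise travel.

```bash
python3 -m jog '0 0.4 0 0 0 0 -0.6;-0.014 0.4 0 0 0 0 -0.6;0 0.19 0 0 0 0 -0.6;0 0 0 0 0 -0.175 -0.6;0 0 0 0 0 -0.175 -0.6'
python3 -m jog '0 0 0 0 0 -0.175 -0.6;0 0 0 0 0 -0.175 -0.6;0 0 0 0 0 -0.175 -0.6;0 0 0 0 0 -0.175 -0.6;0 0 0 0 0 -0.175 -0.6'
python3 -m jog '0 0 0 0 0 -0.175 -0.6;0 0 0 0 0 -0.175 -0.6;0 0 0 0 0 -0.175 -0.6;0 0 0 0 0 -0.175 -0.6;0 0 0 0 0 -0.175 -0.6'
python3 -m jog '0 0 0 0 0 -0.175 -0.6;0 0 0 0 0 -0.175 -0.6;0 0 0 0 0 -0.175 -0.6;0 0 0 0 0 -0.175 -0.6;0 0 0 0 0 -0.175 -0.6'
python3 -m jog '0 0 0 0 0 -0.175 -0.6;0 0 0 0 0 0 -0.6;0 0 0 0 0 0 -0.6'
python3 - <<'E'
from h import *
left([532.1,-254.1,227.5],174)
s=snapshot("top")
m=mask(s,(15,90,90),(28,255,255),(290,165,345,210));c=big(m);print("nut",rect(s,c,84))
k=snapshot("side")
m=mask(k,(15,90,90),(28,255,255),(295,215,325,250));c=big(m);print(cv2.boundingRect(c),c.reshape(-1,2).mean(0),proj(k,[[532.1,-254.1,z] for z in (54,84)]))
E
```

```text
time: 10.28
tool_pos: [530.5, -253.5, 360.7]
tcp_rot: [-179.9, 0.1, 6.5]
ft_force: [-0.5, -0.4, -0.0]
finger_gap: 68.2
grip_force: 0.0
time: 10.9
tool_pos: [530.7, -253.0, 360.8]
tcp_rot: [-179.9, -0.0, 59.1]
ft_force: [-0.2, -0.1, -0.3]
finger_gap: 68.3
grip_force: 0.0
time: 11.52
tool_pos: [530.7, -252.9, 360.8]
tcp_rot: [-180.0, -0.1, 111.6]
ft_force: [-1.0, -0.4, 0.0]
finger_gap: 68.2
grip_force: 0.0
time: 12.15
tool_pos: [530.7, -252.9, 360.8]
tcp_rot: [180.0, -0.1, 164.1]
ft_force: [-0.3, -1.1, 0.5]
finger_gap: 68.2
grip_force: 0.0
time: 12.52
tool_pos: [530.7, -253.3, 361.3]
tcp_rot: [180.0, -0.0, 174.0]
ft_force: [-0.1, 0.3, 0.1]
finger_gap: 67.8
grip_force: 0.0
t 12.53 pos [ 530.7 -253.3  361.3] rpy [ 1.7997e+02 -4.0000e-02  1.7401e+02] j1,j6 [ -30.5 -114.5] F [-0.1  0.3  0.1] Tq [ 0.01 -0.    0.08] gap 67.8 grip 0.0
to go: shift [-0.015 -0.007  1.338] turn [ 0.    -0.001  0.   ]
nut ((585.7471923828125, -172.74710083007812), (2.707080602645874, 11.762932777404785), 75.33448791503906)
(301, 226, 12, 13) [306.68571429 231.8       ] [[305.81220154 234.35422142]
 [306.29690819 229.2487373 ]]
```

```bash
python3 -m jog '-0.014 -0.007 0.3 0 0 0 -0.6;0 0 0.4 0 0 0 -0.6;0 0 0.4 0 0 0 -0.6;0 0 0.23 0 0 0 -0.6;0 0 0 0 0 0 -0.6'
python3 -m jog '0 0 0 0 0 0 1;0 0 0 0 0 0 1;0 0 0 0 0 0 1;0 0 0 0 0 0 1;0 0 0 0 0 0 1' 50
python3 -c "
from h import *
left([532.1,-254.1,227.5],174)"
```

```text
time: 13.25
tool_pos: [530.9, -253.7, 226.2]
tcp_rot: [179.9, -0.3, 174.2]
ft_force: [0.2, -0.4, 0.1]
finger_gap: 68.2
grip_force: 0.0
time: 13.88
tool_pos: [532.9, -254.3, 231.0]
tcp_rot: [-180.0, 0.2, 174.2]
ft_force: [-0.8, 3.0, 4.7]
finger_gap: 34.7
grip_force: 49.3
t 13.88 pos [ 532.9 -254.3  231. ] rpy [-1.7997e+02  1.6000e-01  1.7424e+02] j1,j6 [ -30.5 -114.8] F [-0.8  3.   4.7] Tq [ 0.51  0.22 -0.03] gap 34.7 grip 49.3
to go: shift [0.008 0.002 0.035] turn [-0.     0.003  0.004]
```

```bash
python3 -m jog '0 0 0.0015 0 0 0.15 1;0 0 0.0015 0 0 0.15 1;0 0 0.0015 0 0 0.15 1;0 0 0.0015 0 0 0.15 1;0 0 0.0015 0 0 0.15 1'
python3 -c "
from h import *
left([532.1,-254.1,227.5],174)"
python3 -m jog '0 0 0.0015 0 0 0.15 1;0 0 0.0015 0 0 0.15 1;0 0 0.0015 0 0 0.15 1;0 0 0.0015 0 0 0.15 1;0 0 0.0015 0 0 0.15 1'
python3 -m jog '0 0 0.0015 0 0 0.15 1;0 0 0.0015 0 0 0.15 1;0 0 0.0015 0 0 0.15 1;0 0 0 0 0 0 1'
python3 -c "
from h import *
left([532.1,-254.1,227.5],57)"
```

```text
time: 14.5
tool_pos: [532.7, -254.6, 230.3]
tcp_rot: [179.9, 0.1, 128.9]
ft_force: [-1.1, 2.6, 5.5]
finger_gap: 35.1
grip_force: 49.2
t 14.5 pos [ 532.7 -254.6  230.3] rpy [1.7994e+02 1.4000e-01 1.2895e+02] j1,j6 [-30.5 -69.5] F [-1.1  2.6  5.5] Tq [0.25 0.41 0.07] gap 35.1 grip 49.2
to go: shift [0.006 0.004 0.028] turn [ 0.     0.003 -0.751]
time: 15.12
tool_pos: [532.4, -254.7, 229.5]
tcp_rot: [179.9, 0.1, 83.9]
ft_force: [-3.5, 2.3, 7.4]
finger_gap: 34.5
grip_force: 49.4
time: 15.62
tool_pos: [532.3, -254.6, 229.0]
tcp_rot: [179.9, 0.0, 57.1]
ft_force: [-5.4, 2.3, 8.6]
finger_gap: 34.7
grip_force: 49.5
t 15.62 pos [ 532.3 -254.6  229. ] rpy [1.7992e+02 1.0000e-02 5.7090e+01] j1,j6 [-30.5   2.4] F [-5.4  2.3  8.6] Tq [ 0.43  0.96 -0.09] gap 34.7 grip 49.5
to go: shift [ 0.003 -0.004  0.015] turn [0.001 0.    0.002]
```

```bash
cat > q.py <<'E'
from bench import *
t=sense();print("   yaw %.2f z %.2f Tz %.2f j6 %.1f"%(t["tcp_rot"][2],t["tool_pos"][2],t["wrist_torque"][2],t["joint_pos"][5]))
E
python3 -m jog '0 0 0.0015 0 0 0.08 1;0 0 0.0005 0 0 0.08 1' >/dev/null; python3 q.py
python3 -m jog '0 0 0.0015 0 0 0.08 1;0 0 0.0005 0 0 0.08 1' >/dev/null; python3 q.py
python3 -m jog '0 0 0.0015 0 0 0.08 1;0 0 0.0005 0 0 0.08 1' >/dev/null; python3 q.py
python3 -m jog '0 0 0.0015 0 0 0.08 1;0 0 0.0005 0 0 0.08 1' >/dev/null; python3 q.py
```

```text
yaw 47.48 z 228.86 Tz 0.02 j6 12.0
   yaw 37.88 z 228.70 Tz 0.08 j6 21.6
   yaw 28.28 z 228.53 Tz 0.04 j6 31.2
   yaw 18.68 z 228.36 Tz 0.10 j6 40.8
```

```bash
python3 -m jog '0 0 0.0015 0 0 0.08 1;0 0 0.0005 0 0 0.08 1' >/dev/null; python3 q.py
python3 -m jog '0 0 0.0015 0 0 0.08 1;0 0 0.0005 0 0 0.08 1' >/dev/null; python3 q.py
python3 -m jog '0 0 0.0015 0 0 0.08 1;0 0 0.0005 0 0 0.08 1' >/dev/null; python3 q.py
```

```text
yaw 9.08 z 228.20 Tz 0.09 j6 50.4
   yaw -0.51 z 228.04 Tz 0.08 j6 60.0
   yaw -10.12 z 227.85 Tz 0.02 j6 69.6
```

```bash
python3 -m jog '0 0 0.0015 0 0 0.08 1;0 0 0.0005 0 0 0.08 1' >/dev/null; python3 q.py
python3 -m jog '0 0 0.001 0 0 0.06 1;0 0 0.0005 0 0 0.06 1' >/dev/null; python3 q.py
python3 -m jog '0 0 0.001 0 0 0.06 1;0 0 0 0 0 0 1' >/dev/null; python3 q.py
```

```text
yaw -19.72 z 227.74 Tz 0.08 j6 79.2
   yaw -26.87 z 227.70 Tz 0.18 j6 86.4
   yaw -30.35 z 227.67 Tz 0.75 j6 89.8
```

```bash
python3 -m jog '0 0 0 0 0 0.05 1;0 0 0 0 0 0 1' >/dev/null; python3 q.py
python3 -m jog '0 0 0 0 0 0.05 1;0 0 0 0 0 0 1' >/dev/null; python3 q.py
python3 - <<'E'
from h import *
left([532.1,-254.1,227.5],57)
k=snapshot("side");cv2.imwrite("pics/bottom.png",cv2.resize(k["img"][150:280,240:410,::-1],None,fx=4.5,fy=4.5,interpolation=cv2.INTER_CUBIC))
E
```

```text
yaw -33.31 z 227.65 Tz 1.14 j6 92.8
   yaw -36.28 z 227.64 Tz 1.09 j6 95.8
t 18.62 pos [ 533.3 -254.8  227.6] rpy [-179.98   -0.29  -36.28] j1,j6 [-30.5  95.8] F [1.5 0.5 6.9] Tq [ 0.   -0.28  1.09] gap 34.3 grip 50.5
to go: shift [-0.001 -0.014  0.001] turn [ 0.004 -0.004 -1.555]
```

View pics/bottom.png

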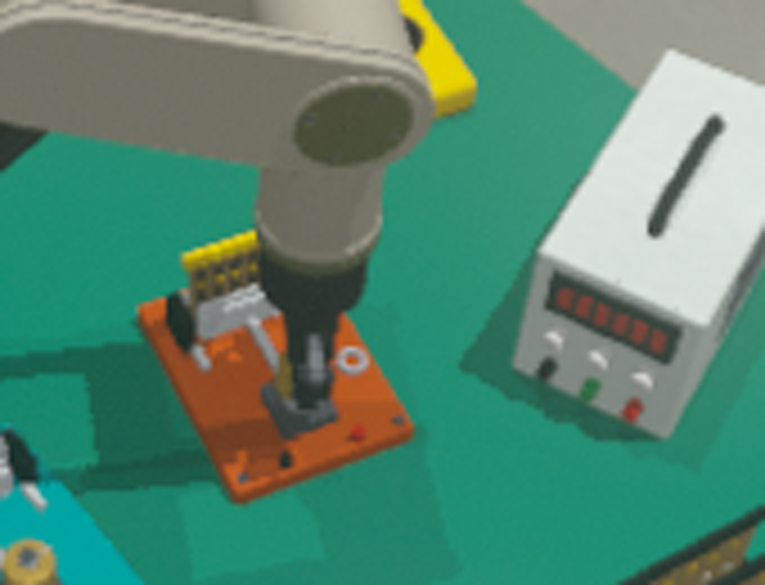

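Torque has levelled off at about 1.1 N m, so the nut is bottomed and the fingers are beginning to slip. The picture shows the board still standing in the slot at (220,265), with the gripper body clear of it. I'll back off 90° plus a few degrees for wind-up.

```bash
python3 -m jog '0 0 0 0 0 -0.05 1;0 0 -0.0015 0 0 -0.15 1;0 0 -0.0015 0 0 -0.15 1;0 0 -0.0015 0 0 -0.15 1;0 0 -0.0015 0 0 -0.15 1' >/dev/null; python3 q.py
python3 -m jog '0 0 -0.0015 0 0 -0.15 1;0 0 -0.0015 0 0 -0.15 1;0 0 -0.0015 0 0 -0.15 1;0 0 -0.0015 0 0 -0.15 1;0 0 -0.0015 0 0 -0.15 1' >/dev/null; python3 q.py
python3 -m jog '0 0 -0.0015 0 0 -0.13 1;0 0 0 0 0 0 1;0 0 0 0 0 0 1;0 0 0 0 0 0 1'; python3 q.py
```

```text
yaw 2.97 z 228.10 Tz -0.07 j6 56.5
   yaw 47.99 z 228.77 Tz -0.10 j6 11.5
time: 20.42
tool_pos: [533.2, -253.4, 228.9]
tcp_rot: [179.9, -0.2, 55.5]
ft_force: [-0.6, 9.5, 11.9]
finger_gap: 34.6
grip_force: 51.0
   yaw 55.51 z 228.89 Tz 0.07 j6 4.0
```

```bash
python3 -m jog '0 0 0 0 0 0 1;0 0 0 0 0 0 1' >/dev/null; python3 q.py
python3 - <<'E'
from h import *
s=snapshot("top");k=snapshot("side")
im=np.hstack([cv2.resize(a["img"][y:y+130,x:x+110,::-1],None,fx=3.6,fy=3.6,interpolation=cv2.INTER_CUBIC) for a,x,y in((s,250,110),(k,250,150))])
cv2.imwrite("pics/end.png",im)
E
```

```text
yaw 55.51 z 228.91 Tz 0.08 j6 4.0
```

View pics/end.png

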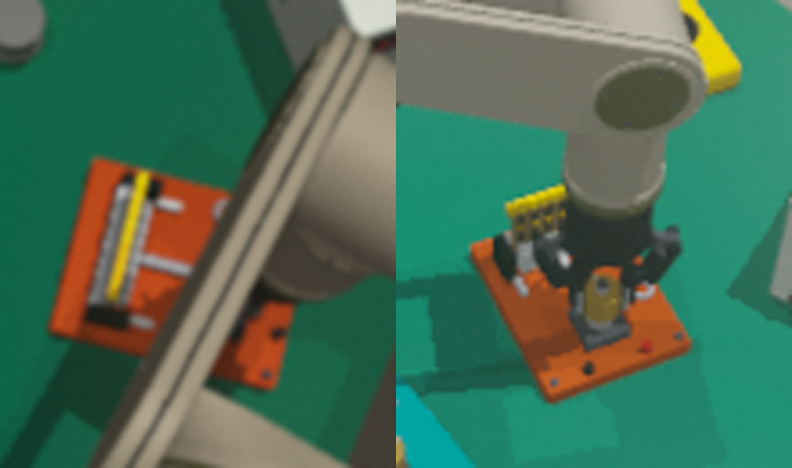

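The board stands straight in the slot, with its bar from (145,175) to (113,300) in the top crop, clear of the gripper. The nut is held between the fingers and nothing is moving.

```bash
python3 -c "
from bench import *
print(hand_in())"
```

```text
the job is handed in; nothing more can be done
None
```

The job is handed in (no verdict returned): the yellow-bar board stands home and released in the orange jig, and the nut was bottomed out, backed off about 88–92° and is still gripped at about 50 N, finishing at roughly 21 s of the 72 s allowed.

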